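# Seat a filter in the cleaning nest and open the safety-capped solvent bottle

## Robot

A 6-joint arm with a two-finger parallel gripper is mounted at the origin on the work surface. World frame = base frame: x ahead of the robot, y to its left, z up, the work surface at z = 0. Lengths are in m, angles in rad, forces in N, time in s.
With the tool pointing down it reaches from about 0.3 to 0.95 m from the base axis. Payload 3.1 kg.
Tool frame: the origin (TCP) lies midway between the tips of the shut fingers; the grasp point (between the pads) lies 19 mm behind it; z points along the fingers, y is the line along which they close (so a half turn about z gives the same grasp; the last joint's range is limited). The gripper opens to 85 mm and grips with 20 to 120 N. Pads are 22 mm wide; open, the fingers measure 114 mm over their backs; the gripper's body (76 mm by 85 mm) begins 54 mm behind the grasp point. The pads swing forward as they close: fully open they stand 13 mm farther back than shut.
Start: joints at [-1.271, 0.308, 1.634, -0, 1.2, -0.07], TCP at [0.226, -0.583, 0.231] pointing down, gripper open.
Joint ranges: [-3.06, 3.06], [-0.79, 1.96], [0.05, 2.63], [-1.19, 4.34], [0.05, 2.64], [-2.94, 2.94]. Speed limits (rad/s): [2.79, 2.79, 3.14, 3.14, 3.14, 3.14].

## Interface

Orientations are given as a rotation vector (axis times angle).
In Python, from bench import r gives the robot as it stands. Calls block until the motion is done:
- r.move_pose(position, orientation): joint-space move of the TCP to a pose.
- r.movel(position, rotation=None, speed=0.15): straight line of the TCP; rotation=None keeps the orientation; speed is the mean speed in m/s.
- r.move_joints(angles): joint-space move.
- r.command_gripper(opening, newtons=None): opening from 0.0 (shut) to 1.0 (fully open); newtons is the grip in N (None keeps the last); returns when the fingers have stopped.
- r.sleep(seconds).
- r.ik(position, orientation): joint angles nearest the present ones, or None.
- r.sense(): the state.
- r.grab_frame(name): name is "scene" or "side" or "wrist"; returns a dict with "img" (384x512x3 uint8, red, green, blue), "fx", "fy", "cx", "cy" (pixels), "cam_to_world" (4x4, takes a point from camera to world coordinates). Camera axes: x right, y down, z forward; pixel columns grow to the right and rows downward; lengths in m; the calibration is good to about 2 mm. A picture is of the moment at which its call begins. There is no depth.
A pose or a line that the arm cannot do raises r.MotionError and nothing moves.
- r.finish_job(): hands the job in; it is judged then, once.
The state is a dict: "clock": time; "q": joint angles; "dq": joint speeds; "joint_torque": joint torques, N m; "tool_pos": TCP position; "orientation": TCP orientation; "ft_force": force on the tool from outside, world axes, zero at the start; "wrist_torque": the same for the moment, N m; "finger_gap": opening from 0.0 (shut) to 1.0 (fully open); "grasp_force": force on a finger pad.
Only numpy, scipy, OpenCV 4.12 (cv2) and the standard library are available. Lean on these libraries where they do the work, as an engineer would, in place of code of your own. Each camera call takes 0.05 s, during which the arm holds its last target. There are 200 camera calls.

## Task

Get the orange filter ready for cleaning: set the round orange disc down into the round pocket of the black cleaning nest, flat and fully home, without dropping it, and let go of it. Then open the clamped brown solvent bottle: push its white safety cap down against its spring, keep it down while you twist it anticlockwise (seen from above) by about a sixth of a turn until it is free, and lift it off. Finish while holding the cap level and still, straight above the bottle's mouth with about 5 cm of air between cap and mouth so that it drips back in; leave everything else on the table where it is.

Things in the scene. Friction and masses are not known exactly. Their poses are not given: they have to be found in the camera images.
- disc: the round orange filter disc, 50.8 mm in diameter and 12.5 mm thick, about 60 g; it lies flat on a blue-grey foam pad whose top is 6 mm above the table, next to a green square filter (about 84 mm between centres). Origin: centre of its underside; z up through its thickness
- round_pocket (a point): centre of the mouth of the round pocket in the black cleaning nest (a bolted 160 x 86 mm block whose top face is 18 mm above the table). The pocket is 53.8 mm wide with a 2 mm chamfer and 4.5 mm deep, so a seated disc stands 8 mm proud of the nest. The point lies level with the top face; z up, x along the nest's long side towards the square pocket (its centre 76 mm away), which is not used
- bottle: the brown solvent bottle, 61 mm in diameter, clamped upright in a black bolted holder: it can neither turn nor move. Origin: on its axis at the table surface; z up; x where the locked cap's pointer points. The rim of the mouth is 130 mm above the table. A small white mark on the shoulder, 60 degrees anticlockwise of x, shows where the cap's red pointer must come for the cap to be free
- cap: the white ribbed push-and-turn cap on the bottle, 50 mm in diameter, 24 mm high, about 40 g. Origin: centre of its underside (116.5 mm above the table when locked); z up; x along the red pointer on its top, which lies along the bottle's x when locked. Pushed down 4 mm it passes the lock; turned 35 to 85 degrees anticlockwise from locked (60 is best) it lifts straight off; clockwise it is blocked
- liner (a joint): the sprung liner inside the cap that pushes the cap up against three locking teeth on the neck: 0.0005 m when locked (about 4.5 N), 0.0045 m when the cap is down far enough to pass the teeth (12 N), stop at 0.0055 m (14 N); 0 when the cap is off. The cap is gripped from above across its ribbed side, and pushed, turned and lifted in that one grip
- square_filter: bystander: green square filter, 50 x 50 x 8 mm, on the same foam pad as the disc. Origin: centre of its underside
- ball_driver: bystander: screwdriver with an orange handle lying on the table, 150 mm long. Origin: under its middle
- post: bystander: small standing steel post, 25 mm foot, 50 mm high. Origin: centre of its underside
- iris_ring: bystander: white ring with a black plate in it, 66 mm in diameter, 14 mm high. Origin: centre of its underside
- lens_tube: bystander: standing black lens tube, 42 mm in diameter, 62 mm high. Origin: centre of its underside
- wipes_box: bystander: pale blue carton of wipes, 80 x 115 x 55 mm. Origin: centre of its underside
- power_brick: bystander: black power adapter, 150 x 66 x 36 mm. Origin: centre of its underside
- tape_roll: bystander: roll of yellow tape, 76 mm in diameter, 24 mm high. Origin: centre of its underside
- mouth (a point): centre of the bottle's mouth, level with the neck's rim, 130 mm above the table on the bottle's axis; z up
Not all that is in view belongs to the job. There is more than one size of the disc; the one meant has the size given above. Leave any yellow look-alike of the part that bears round_pocket alone.

How it is judged:
On the way, in this order (a step that is already met when the one before it is completed fails the run):
1. the orange disc sits flat and fully home in the nest's round pocket, let go (horizontal distance between disc and round_pocket below 0.003 m and z of disc in the frame of round_pocket below -0.0032 m and angle between disc's own z axis and vertical below 0.06 rad and contact force between the fingers and disc below 0.05 N and linear speed of disc below 0.02 m/s), for 0.3 s.
2. the cap is pushed down by the fingers while still at its locked angle (z of cap in the frame of bottle below 0.114 m and angle between the x axis of cap and the x axis of bottle, either way round below 0.35 rad and contact force between the fingers and cap above 1 N), for 0.05 s.
3. the cap is turned past its teeth, still on the neck (z of cap in the frame of bottle below 0.1195 m and angle between the x axis of cap and the x axis of bottle, either way round above 0.55 rad and angle between cap's own z axis and vertical below 0.15 rad), for 0.05 s.
4. the cap is lifted clear of the bottle, held by the fingers (z of cap in the frame of mouth above 0.02 m and contact force between the fingers and cap above 1 N and contact force between cap and bottle below 0.05 N), for 0.2 s.
At the end, for the whole second after the job is handed in: Disc flat in the round pocket (centre within 3 mm, 3.2 mm deep or more, tilt under 0.06 rad), not touched; cap gripped by the fingers, off the bottle, its underside 30 to 90 mm above the rim, within 20 mm of the mouth's axis, level within 0.17 rad, still (under 20 mm/s) (horizontal distance between disc and round_pocket below 0.003 m and z of disc in the frame of round_pocket below -0.0032 m and angle between disc's own z axis and vertical below 0.06 rad and contact force between the fingers and disc below 0.05 N and z of cap in the frame of mouth between 0.03 and 0.09 m and horizontal distance between cap and mouth below 0.02 m and angle between cap's own z axis and vertical below 0.17 rad and linear speed of cap below 0.02 m/s and contact force between the fingers and cap above 1 N and contact force between cap and bottle below 0.05 N); the arm keeps its last pose, push and grip.
It fails at once if a bystander was pushed more than 25 mm or knocked over (distance of any of square_filter, ball_driver, post, iris_ring, lens_tube, wipes_box, power_brick, tape_roll from where it was at the start of the episode above 0.025 m or angle between any of post, lens_tube's own z axis and vertical above 0.6 rad).
It fails at once if the disc was dropped (falling faster than 0.45 m/s, about 1 cm of free fall, with no finger on it) (linear speed of disc above 0.45 m/s and contact force between the fingers and disc below 0.01 N).
It also fails if it takes over 58 s, if anything falls off the work surface, if the arm or the gripper's body presses on something with over 40 N, if the wrist force passes 120 N, or if a joint passes its speed limit or range.

## Working session

There is one attempt and no reset: what is moved stays moved. The work goes in short steps, each a Python script; the robot and the scene stay as the last script left them, time stands still between calls to the robot, and variables do not carry over. Pictures are saved under pics/ and viewed, at most 10 in all, crops included, and the job is handed in when it is done.

```bash
mkdir -p pics; ls
cat > h.py <<'E'
import numpy as np, cv2
from bench import r
def grab(n,f=None):
    g=r.grab_frame(n)
    if f: cv2.imwrite('pics/'+f,cv2.cvtColor(g['img'],cv2.COLOR_RGB2BGR))
    return g
def ray(g,u,v):
    T=np.array(g['cam_to_world']); d=T[:3,:3]@np.array([(u-g['cx'])/g['fx'],(v-g['cy'])/g['fy'],1]); return T[:3,3],d/np.linalg.norm(d)
def tri(a,b):
    (p,d),(q,e)=a,b; s=np.linalg.lstsq(np.c_[d,-e],q-p,rcond=None)[0]; x,y=p+s[0]*d,q+s[1]*e; return (x+y)/2,np.linalg.norm(x-y)
def onz(a,z):
    p,d=a; return p+d*(z-p[2])/d[2]
def proj(g,X):
    T=np.array(g['cam_to_world']); c=T[:3,:3].T@(np.array(X)-T[:3,3]); return g['fx']*c[0]/c[2]+g['cx'],g['fy']*c[1]/c[2]+g['cy']
E
python3 - <<'E'
from h import *
a=grab('scene');b=grab('side')
im=np.vstack([a['img'],b['img']])
import pickle;pickle.dump((a,b),open('sv.pkl','wb'))
for n,g in(('scene',a),('side',b)):
    cv2.imwrite(f'pics/{n}.png',cv2.resize(cv2.cvtColor(g['img'],cv2.COLOR_RGB2BGR),(800,600),interpolation=cv2.INTER_CUBIC))
    print(g['fx'],np.round(g['cam_to_world'],3))
print(r.sense())
E
```

```text
pics
399.6555033911153 [[ 0.511  0.496 -0.703  1.453]
 [ 0.86  -0.276  0.43  -0.562]
 [ 0.019 -0.824 -0.567  0.822]
 [ 0.     0.     0.     1.   ]]
465.6350189780138 [[-0.806 -0.373  0.458 -0.109]
 [-0.591  0.534 -0.604  0.81 ]
 [-0.019 -0.758 -0.652  0.983]
 [ 0.     0.     0.     1.   ]]
{'clock': 0.1, 'q': array([-1.27072420e+00,  3.08953876e-01,  1.63511234e+00,  1.64169414e-06,
        1.19970097e+00, -6.97214161e-02]), 'dq': array([-0.00011427, -0.00117019, -0.00489909,  0.0015573 ,  0.00150065,
        0.00254414]), 'joint_torque': array([-7.34532314e-04, -4.16406190e+01, -2.77644736e+01, -1.70133753e-04,
        4.02128833e-03,  1.23204742e-05]), 'tool_pos': array([ 0.22562171, -0.58202196,  0.23011425]), 'orientation': array([-3.08592160e+00, -5.77168226e-01,  3.89887339e-04]), 'ft_force': array([ 0.07691803,  0.72808388, -0.46524466]), 'wrist_torque': array([0.0032519 , 0.00995645, 0.02053007]), 'grasp_force': 0.0, 'finger_gap': 1.0000181603659357}
```

View pics/scene.png

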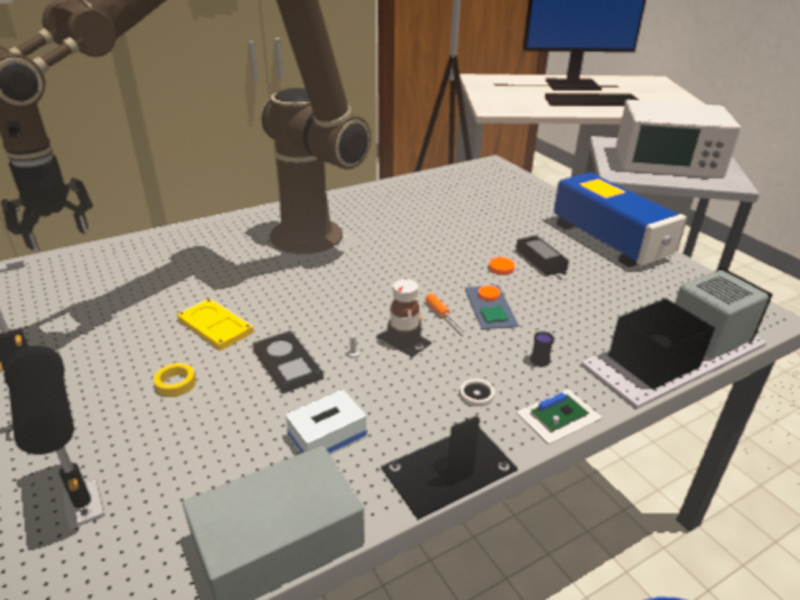

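View pics/side.png

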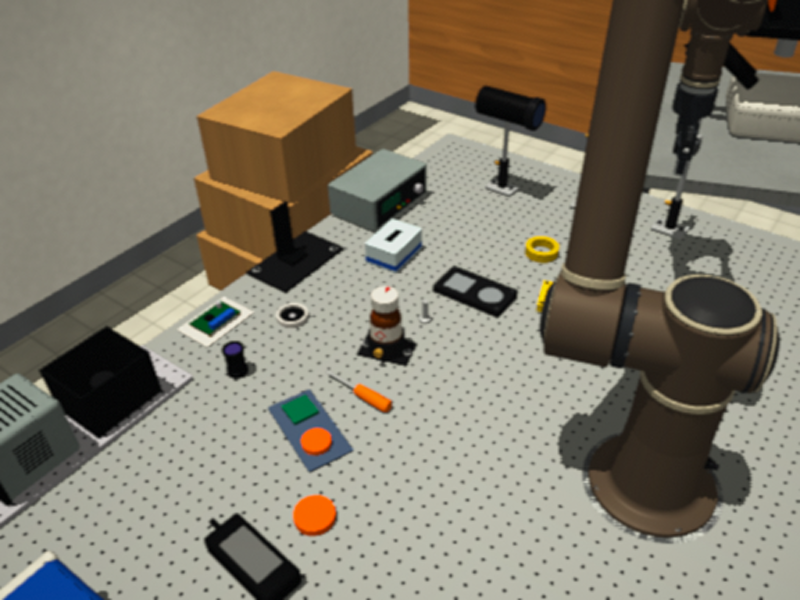

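Scene picture (800×600):
- **Orange discs:** one on the foam pad at (489,293), and a larger one bare on the table at (502,265). In the side picture they are at (317,440) and (315,514).
- **Nest:** black at (279,348), yellow look-alike at (215,322).
- **Bottle cap:** (405,289).
- **Orange driver handle:** (437,304).

I choose the disc on the pad next to the green square, and the black nest.

Run:
```python
from h import *
import pickle;a,b=pickle.load(open('sv.pkl','rb'))
s=.64
for n,p,q in [('disc',(489,292),(316,439)),('big',(502,264),(315,513)),('green',(494,313),(299,408)),('pocket',(279,348),(490,295)),('square',(295,368),(460,283)),('captop',(405,286),(385,294)),('post',(352,338),(426,303)),('lens',(542,338),(233,348)),('tip driver',(461,332),(330,377)),('driver',(437,304),(372,397)),('iris',(477,389),(291,314))]:
    A=ray(a,p[0]*s,p[1]*s);B=ray(b,q[0]*s,q[1]*s);x,e=tri(A,B);print(n,x.round(4),round(e,4))
# disc sizes: orange blobs extents in each view
for g in(a,b):
    hsv=cv2.cvtColor(g['img'],cv2.COLOR_RGB2HSV);m=cv2.inRange(hsv,(5,200,120),(13,255,255))
    for l in cv2.connectedComponentsWithStats(m)[2][1:]:
        if l[4]>40:print(l)
```

```text
disc [0.4969 0.2553 0.0137] 0.0028
big [0.4031 0.3669 0.0101] 0.0046
green [0.5698 0.2164 0.0107] 0.0
pocket [ 0.4538 -0.2533  0.0121] 0.0002
square [ 0.5281 -0.2501  0.0122] 0.0032
captop [ 0.5417 -0.0063  0.1377] 0.0033
post [ 0.5302 -0.1237  0.0414] 0.0035
lens [0.7389 0.204  0.0572] 0.0015
tip driver [0.5816 0.118  0.0008] 0.0
driver [0.4783 0.1214 0.0125] 0.0008
iris [0.758  0.032  0.0107] 0.0013
[227 250  23  14  74]
[193 274  19  17 255]
[188 317  27  25 531]
```

```bash
cat >> h.py <<'E'
from scipy.spatial.transform import Rotation as Rn
def down(phi):
    y=np.array([np.cos(phi),np.sin(phi),0]);z=np.array([0,0,-1.]);return Rn.from_matrix(np.c_[np.cross(y,z),y,z]).as_rotvec()
E
python3 - <<'E'
from h import *
import pickle
V=[]
for i,(p,phi) in enumerate([((.42,-.25,.26),-.5),((.50,-.25,.26),-.5),((.50,-.005,.36),0.),((.56,0.03,.36),0.),((.46,.25,.26),1.08),((.53,.26,.26),1.08)]):
    try: r.move_pose(np.array(p),down(phi))
    except r.MotionError as e: print(i,e);continue
    g=grab('wrist');g['tool']=r.sense()['tool_pos'];V.append(g)
pickle.dump(V,open('wv.pkl','wb'))
T=V[0]['cam_to_world'];print(V[0]['fx'],np.round(T,3),V[0]['tool'],r.sense()['clock'])
rows=[np.hstack([V[2*i]['img'],V[2*i+1]['img']]) for i in range(len(V)//2)]
im=cv2.cvtColor(np.vstack(rows),cv2.COLOR_RGB2BGR);cv2.imwrite('pics/w.png',cv2.resize(im,(533,600),interpolation=cv2.INTER_AREA))
E
```

```text
265.03777948867076 [[ 0.877 -0.463 -0.127  0.453]
 [-0.48  -0.846 -0.233 -0.191]
 [ 0.001  0.265 -0.964  0.403]
 [ 0.     0.     0.     1.   ]] [ 0.41987907 -0.2510389   0.26001128] 5.0833
```

View pics/w.png

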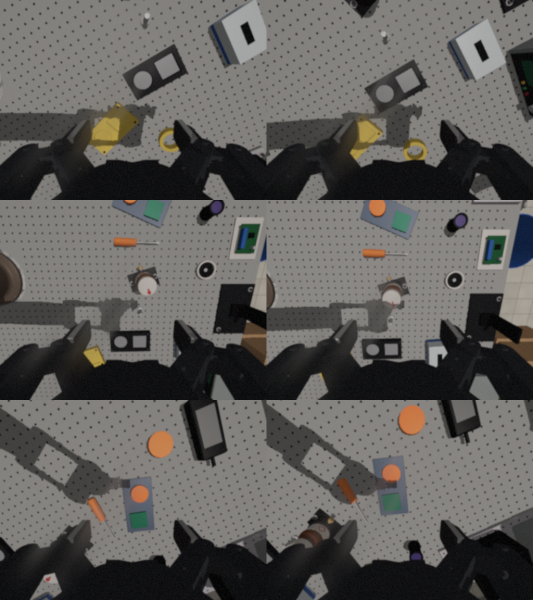

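Run:
```python
from h import *
import pickle;V=pickle.load(open('wv.pkl','rb'))
C=[(285,148),(229,182),(282,163),(240,186),(269,180),(240,140)]
t=[]
for g,(u,v) in zip(V,C):
    c=g['img'][v-32:v+32,u-32:u+32];t.append(cv2.resize(c,(256,256),interpolation=cv2.INTER_CUBIC))
im=np.vstack([np.hstack(t[0::2]),np.hstack(t[1::2])]);im=np.clip(im.astype(float)*1.5,0,255).astype(np.uint8)
cv2.imwrite('pics/crops.png',im[:,:,::-1])
D=[]
for g in V[4:]:
    hsv=cv2.cvtColor(g['img'],cv2.COLOR_RGB2HSV);m=cv2.inRange(hsv,(5,110,120),(16,255,255))
    n,_,st,ce=cv2.connectedComponentsWithStats(m)
    for l,c in zip(st[1:],ce[1:]):
        if l[4]>150:print(l,c.round(2))
```

```text
[ 285   60   48   51 1931] [308.25  84.88]
[251 164  34  33 889] [267.81 179.85]
[168 188  35  45 710] [185.15 209.75]
[ 254   10   50   57 2219] [278.68  37.92]
[222 124  36  32 928] [239.42 140.14]
```

View pics/crops.png

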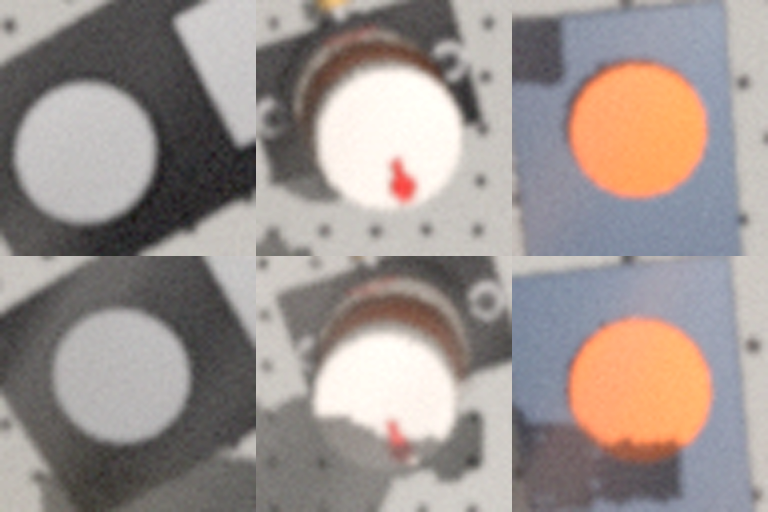

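Run:
```python
from h import *
import pickle;V=pickle.load(open('wv.pkl','rb'));a,b=pickle.load(open('sv.pkl','rb'))
for n,i,p,q,z in [('pocket',0,(274,153.6),(227,179.6),.0135),('cap',2,(282.9,164.9),(240.1,189.6),.14),('disc',4,(267.8,180),(239.6,141),.018),
   ('ptr out',2,((403-256)/4-.5+250,188/4-.5+131),((399-256)/4-.5+208,(444-256)/4-.5+154),.14)]:
    A=ray(V[i],*p);B=ray(V[i+1],*q);x,e=tri(A,B);print(n,x.round(4),round(e,4),onz(A,z).round(4),onz(B,z).round(4),'cam',A[0].round(3),B[0].round(3))
    print('  px scene,side @800',(np.array(proj(a,onz(A,z)))/.64).round(1),(np.array(proj(b,onz(A,z)))/.64).round(1))
# square pocket centre & green for axes
```

```text
pocket [ 0.4544 -0.2522  0.0146] 0.0003 [ 0.4544 -0.2522  0.0135] [ 0.4542 -0.2525  0.0135] cam [ 0.453 -0.191  0.403] [ 0.534 -0.191  0.402]
  px scene,side @800 [279.5 347.4] [489.5 294.7]
cap [ 0.5416 -0.0037  0.1373] 0.0003 [ 0.5412 -0.0031  0.14  ] [ 0.5418 -0.0031  0.14  ] cam [0.501 0.062 0.502] [0.562 0.097 0.501]
  px scene,side @800 [405.5 284.3] [383.3 294.3]
disc [0.4947 0.2571 0.016 ] 0.0004 [0.4943 0.257  0.018 ] [0.4946 0.2575 0.018 ] cam [0.403 0.282 0.403] [0.474 0.291 0.403]
  px scene,side @800 [488.5 289.7] [315.4 438.9]
ptr out [ 0.5463 -0.0208  0.1375] 0.0016 [ 0.5464 -0.0209  0.14  ] [ 0.5461 -0.0192  0.14  ] cam [0.501 0.062 0.502] [0.562 0.097 0.501]
  px scene,side @800 [399.2 287.8] [386.9 288.4]
```

Run:
```python
from h import *
R=down(1.07)
r.command_gripper(.8,40)
r.move_pose(np.array([.4948,.2572,.10]),R)
r.movel(np.array([.4948,.2572,.009]),None,.12)
s=r.sense();print(s['tool_pos'],s['ft_force'])
r.command_gripper(.3,40)
s=r.sense();print(s['finger_gap'],s['grasp_force'],s['ft_force'])
g=grab('wrist')
r.movel(np.array([.4948,.2572,.05]),None,.1)
s=r.sense();print(s['finger_gap'],s['grasp_force'],s['ft_force'],s['clock'])
h=grab('wrist')
b=grab('side');x=int(proj(b,[.4948,.2572,.05])[0]);y=int(proj(b,[.4948,.2572,.05])[1])
im=np.hstack([cv2.resize(h['img'],(400,300)),cv2.resize(b['img'][y-50:y+40,x-60:x+60],(400,300),interpolation=cv2.INTER_CUBIC)])
cv2.imwrite('pics/held.png',im[:,:,::-1])
```

```text
[0.4957628  0.25759159 0.00981783] [0.78389289 0.19708326 0.18491553]
0.5660855619921381 40.53818464279175 [-1.62893016 -0.63449755  6.40222554]
0.5634108835499148 41.342663168907166 [-0.89006177 -0.65940292 -0.74033176] 7.9333
```

View pics/held.png

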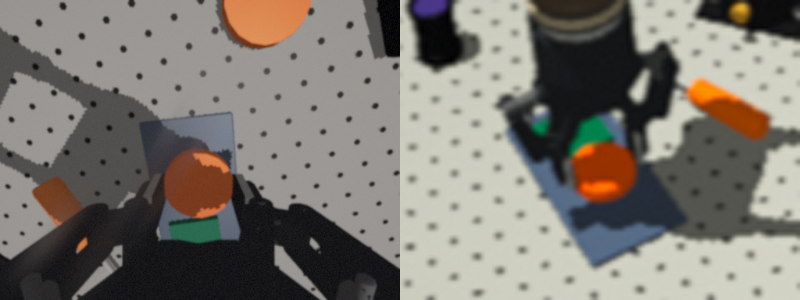

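Run:
```python
from h import *
import pickle
P=np.array([.4543,-.2524])
r.movel(np.array([.4948,.2572,.24]),None,.25)
r.move_pose(np.array([*P,.24]),down(-.5))
r.movel(np.array([*P,.12]),None,.2)
r.sleep(.3)
s=r.sense();t=s['tool_pos'];print(t,s['finger_gap'],s['grasp_force'],s['clock'],Rn.from_rotvec(s['orientation']).as_matrix().round(4))
V=[grab(n) for n in('wrist','scene','side')]
pickle.dump((V,s),open('held.pkl','wb'))
th=np.linspace(0,2*np.pi,60)
tiles=[]
for g in V:
    u,v=proj(g,t);k=4 if g is V[0] else 8; w=512//2//k*1
    w=33 if k==8 else 66
    x0,y0=int(u)-w,int(v)-w
    c=cv2.resize(g['img'][y0:y0+2*w,x0:x0+2*w],(264,264),interpolation=cv2.INTER_CUBIC);c=np.clip(c*1.5,0,255).astype(np.uint8)
    f=264/(2*w);d=c.copy()
    for z in(-.0038,.0087):
        pts=np.array([proj(g,[t[0]+.0254*np.cos(q),t[1]+.0254*np.sin(q),t[2]+z]) for q in th])
        cv2.polylines(d,[np.int32((pts-[x0,y0]+.5)*f)],True,(0,255,255),1)
    tiles.append(np.vstack([c,d]))
cv2.imwrite('pics/held2.png',np.hstack(tiles)[:,:,::-1])
```

```text
[ 0.45510298 -0.25292889  0.12125486] 0.5622317089753229 41.3699072599411 11.8417 [[ 4.794e-01  8.776e-01  2.000e-03]
 [ 8.776e-01 -4.794e-01 -1.400e-03]
 [-2.000e-04  2.500e-03 -1.000e+00]]
```

View pics/held2.png

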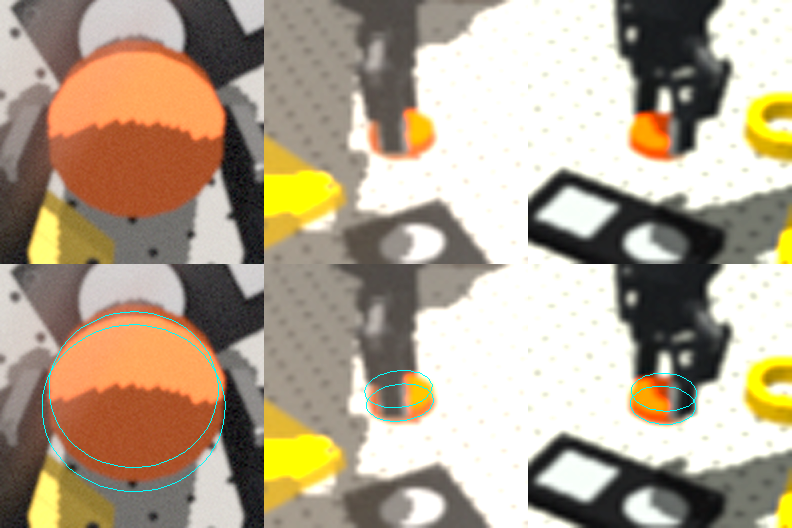

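```bash
cat > fit.py <<'E'
from h import *
import pickle
from scipy.optimize import minimize
V,s=pickle.load(open('held.pkl','rb'));g=V[0];t=s['tool_pos'];R=Rn.from_rotvec(s['orientation']).as_matrix()
hsv=cv2.cvtColor(g['img'],cv2.COLOR_RGB2HSV);m=cv2.inRange(hsv,(3,150,60),(18,255,255))
n,l,st,ce=cv2.connectedComponentsWithStats(m);i=1+np.argmax(st[1:,4]);m=(l==i);print(st[i],ce[i].round(1))
th=np.linspace(0,2*np.pi,90)
def circ(p,h):  # p: offset tool x, z (mm), tilt about tool y ; disc frame with up=-z tool
    c=np.array([.0254*np.cos(th),.0254*np.sin(th),np.full(90,-h)])
    c=Rn.from_euler('y',p[2]).as_matrix()@c
    W=t+ (R@(c+np.array([[p[0]/1e3],[p[3]/1e3],[p[1]/1e3]]))).T
    return np.array([proj(g,w) for w in W])
# measured: silhouette bottom / top, top-face upper edge along columns near centre
u0=int(ce[i][0])
for u in(u0-10,u0,u0+10):
    col=np.where(m[:,u])[0];print(u,col.min(),col.max(),g['img'][col.min()-2:col.min()+9,u].tolist())
for tilt in(-.3,-.2,-.1,0,.1,.2,.3):
    a,b=circ([0,3.8,tilt,0],.0125),circ([0,3.8,tilt,0],0)
    print(tilt,'top face v',a[:,1].min().round(1),a[:,1].max().round(1),'w',np.ptp(a[:,0]).round(1),'cx',a[:,0].mean().round(1),'bottom v',b[:,1].min().round(1),b[:,1].max().round(1))
E
python3 fit.py
```

```text
[ 209  192   90   87 6057] [254.  234.5]
244 194 276 [[129, 76, 59], [136, 79, 58], [134, 74, 52], [143, 84, 59], [157, 90, 62], [178, 105, 70], [194, 116, 78], [198, 116, 76], [196, 111, 71], [196, 107, 69], [197, 111, 70]]
254 192 278 [[116, 78, 65], [130, 78, 59], [133, 75, 53], [135, 74, 51], [137, 73, 48], [150, 82, 52], [176, 101, 62], [194, 111, 68], [202, 116, 73], [202, 111, 66], [203, 113, 69]]
264 192 276 [[107, 92, 86], [113, 74, 61], [126, 69, 45], [129, 62, 34], [134, 70, 40], [137, 72, 38], [159, 85, 45], [188, 107, 62], [201, 114, 64], [207, 116, 66], [207, 114, 66]]
-0.3 top face v 191.1 283.3 w 91.7 cx 252.2 bottom v 191.7 276.6
-0.2 top face v 193.5 283.9 w 91.7 cx 252.2 bottom v 191.8 275.1
-0.1 top face v 196.5 283.9 w 91.7 cx 252.2 bottom v 192.3 273.3
0 top face v 199.9 283.3 w 91.5 cx 252.2 bottom v 193.3 271.2
0.1 top face v 203.9 282.3 w 91.4 cx 252.2 bottom v 194.8 268.8
0.2 top face v 208.3 280.8 w 91.2 cx 252.2 bottom v 196.7 266.1
0.3 top face v 213.1 279.0 w 90.9 cx 252.3 bottom v 199.1 263.2
```

```bash
cat >> h.py <<'E'
def goto(p,rot=None,speed=.1,n=2):
    p=np.array(p,float);c=p.copy()
    for _ in range(n):
        r.movel(c,rot,speed);r.sleep(.1);e=p-r.sense()['tool_pos'];c=c+e
    return r.sense()
E
python3 - <<'E'
from h import *
f0=r.sense()['ft_force']
s=goto([.4527,-.2531,.030],None,.12,3);print(s['tool_pos'],s['ft_force'])
p=s['tool_pos'];e=np.array([.4527,-.2531,.030])-p
f0=s['ft_force']
g=grab('side','low_side.png');h=grab('scene','low_scene.png')
z=.030
off=None
while z>.0165:
    z-=.001 if z>.0235 else .0007
    r.movel(np.array([.4527+e[0],-.2531+e[1],z-.0012]),None,.02);r.sleep(.05)
    s=r.sense();f=s['ft_force']-f0;print(round(z,4),s['tool_pos'].round(4),f.round(1))
    if f[2]>7: break
print(s['clock'])
w=grab('wrist');import pickle;pickle.dump((w,g,h),open('low.pkl','wb'))
E
```

```text
[ 0.45263937 -0.25306765  0.0297524 ] [-0.09015834 -0.16309447 -0.34651447]
0.029 [ 0.4526 -0.253   0.0276] [-0.1  0.7 -0. ]
0.028 [ 0.4527 -0.2531  0.0268] [-0.1  0.2 -0. ]
0.027 [ 0.4528 -0.2531  0.0258] [ 0.  -0.8  0.3]
0.026 [ 0.4527 -0.2531  0.0247] [ 0.2 -0.1 -0.1]
0.025 [ 0.4527 -0.2531  0.0237] [ 0.2  0.8 -0.7]
0.024 [ 0.4527 -0.2531  0.0228] [-0.2  1.  -0.3]
0.023 [ 0.4527 -0.2531  0.0217] [ 0.5 -0.9 -0.4]
0.0223 [ 0.4527 -0.2531  0.0211] [ 0.6 -0.1 -0.4]
0.0216 [ 0.4527 -0.2531  0.0204] [ 0.8 -0.1  0. ]
0.0209 [ 0.4527 -0.2531  0.0197] [-0.3  1.   0.1]
0.0202 [ 0.4527 -0.2531  0.019 ] [ 0.7 -0.3  0.5]
0.0195 [ 0.4527 -0.2531  0.0183] [ 0.5  0.4 -0.7]
0.0188 [ 0.4528 -0.2531  0.0181] [-2.9  0.9  5.6]
0.0181 [ 0.4528 -0.2531  0.018 ] [-3.   2.9 10.4]
17.9917
```

Run:
```python
from h import *
import pickle
r.command_gripper(.64,20)
s=r.sense();print(s['finger_gap'],s['grasp_force'],s['ft_force'])
r.command_gripper(.85)
r.movel(np.array([.4535,-.2535,.12]),None,.12);r.sleep(.1)
w=grab('wrist');g=grab('scene');h=grab('side');t=[]
pickle.dump((w,g,h,r.sense()),open('seat.pkl','wb'))
for q,k,f in((w,60,2),(g,30,4),(h,30,4)):
    u,v=map(int,proj(q,[.4535,-.252,.02]));t.append(cv2.resize(np.clip(q['img'][v-k:v+k,u-k:u+k]*1.4,0,255).astype(np.uint8),(264,264),interpolation=cv2.INTER_CUBIC))
cv2.imwrite('pics/seat.png',np.hstack(t)[:,:,::-1]);print(r.sense()['clock'])
```

```text
0.6395604454411471 0.0 [-0.08968045 -0.3266326   0.25856487]
19.85
```

View pics/seat.png

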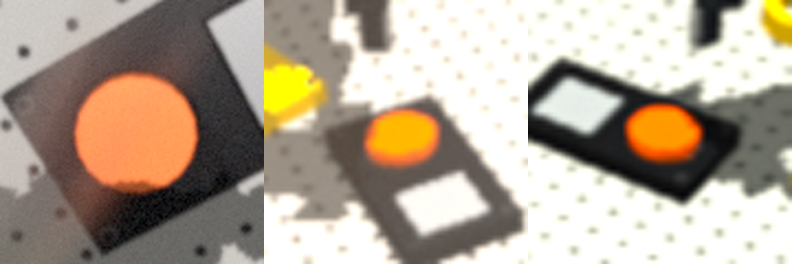

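Run:
```python
from h import *
r.command_gripper(0.)
r.movel(np.array([.4535,-.2525,.034]),None,.15);r.sleep(.1)
f0=r.sense()['ft_force']
z=.031
while z>.021:
    r.movel(np.array([.4535,-.2525,z-.001]),None,.02)
    s=r.sense();f=(s['ft_force']-f0)
    if f[2]>3: print(s['tool_pos'].round(4),f.round(1))
    if f[2]>10: break
    z-=.001
r.movel(np.array([.4535,-.2525,.20]),None,.2)
# close look at cap: two views
import pickle;V=[]
r.command_gripper(1.)
for p,phi in(((.5416,-.06,.27),0.),((.5416,-.09,.27),0.)):
    r.move_pose(np.array(p),down(phi));r.sleep(.1);V.append(grab('wrist'))
pickle.dump(V,open('cap.pkl','wb'))
t=[]
for g in V:
    u,v=map(int,proj(g,[.5416,-.0035,.14]));v=max(v,45);print(u-45,v-45);t.append(cv2.resize(g['img'][v-45:v+45,u-45:u+45],(396,396),interpolation=cv2.INTER_CUBIC))
cv2.imwrite('pics/cap.png',np.clip(np.hstack(t)*1.2,0,255).astype(np.uint8)[:,:,::-1]);print(r.sense()['clock'])
```

```text
[ 0.4537 -0.2527  0.0261] [-2.4  1.5  8.2]
[ 0.4538 -0.2527  0.026 ] [-4.9  2.  14.1]
208 81
207 50
26.4667
```

View pics/cap.png

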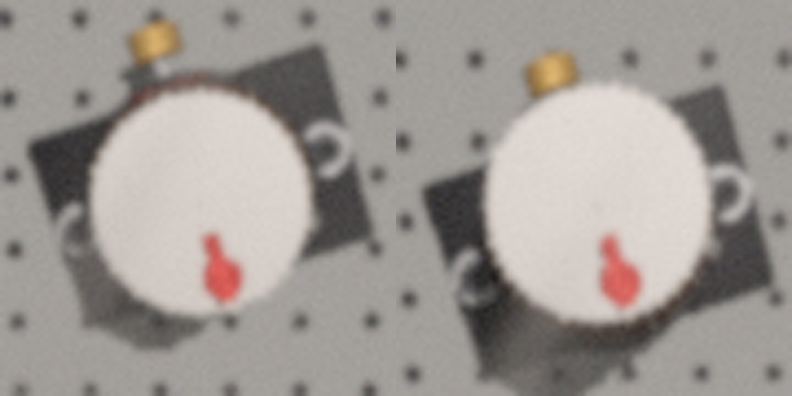

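Run:
```python
from h import *
import pickle;V=pickle.load(open('cap.pkl','rb'))
A=ray(V[0],253.4,126.3);B=ray(V[1],252.5,95.75);x,e=tri(A,B);print(x,e,onz(A,.1405),onz(B,.1405))
C=(onz(A,.1405)+onz(B,.1405))[:2]/2-np.array([.001,.0014]);print(C)
assert abs(C[0]-.5412)<.004 and abs(C[1]+.0045)<.004
phi=-.5
r.command_gripper(.85,90)
r.move_pose(np.array([*C,.19]),down(phi))
s=goto([*C,.1155],None,.12,3);print('pre',s['tool_pos'].round(4),s['ft_force'].round(1),s['clock'])
r.command_gripper(.3,90)
s=r.sense();print('grip',s['finger_gap'],s['grasp_force'],s['tool_pos'].round(4),s['ft_force'].round(1),s['wrist_torque'].round(2))
np.save('C.npy',C)
```

```text
[ 0.5415017  -0.00333943  0.13674057] 0.00022500336046531248 [ 0.54162282 -0.003206    0.1405    ] [ 0.54140498 -0.0036125   0.1405    ]
[ 0.5405139  -0.00480925]
pre [ 0.5404 -0.0049  0.1153] [0.3 0.4 0.4] 29.0
grip 0.5615292617296812 91.74710160121322 [ 0.5403 -0.0048  0.1157] [-1.7  0.4  4.5] [ 0.1   0.34 -0.05]
```

Run:
```python
from h import *
C=np.load('C.npy');phi=-.5
z=.1145
while z>.104:
    z-=.0008;r.movel(np.array([*C,z]),down(phi),.03);s=r.sense()
    print(round(z,4),s['tool_pos'].round(4),s['ft_force'].round(1))
    if s['ft_force'][2]>19:break
r.sleep(.1)
for k in range(1,8):
    r.move_pose(np.array([*C,z]),down(phi+np.radians(9*k)));s=r.sense()
    print(9*k,s['tool_pos'].round(4),s['ft_force'].round(1),s['wrist_torque'].round(2),s['finger_gap'].round(3))
    if abs(s['wrist_torque'][2])>3: break
np.save('z.npy',z);print(s['clock'])
g=grab('scene');h=grab('side');t=[]
for q in(g,h):
    u,v=map(int,proj(q,[*C,.12]));t.append(cv2.resize(q['img'][v-35:v+35,u-35:u+35],(350,350),interpolation=cv2.INTER_CUBIC))
cv2.imwrite('pics/turn.png',np.hstack(t)[:,:,::-1])
```

```text
0.1137 [ 0.5404 -0.0048  0.1144] [-2.6  0.5  6.1]
0.1129 [ 0.5404 -0.0048  0.1138] [-3.7 -0.4  7.5]
0.1121 [ 0.5404 -0.0048  0.1132] [-4.2  1.   8.8]
0.1113 [ 0.5404 -0.0048  0.1126] [-4.1  0.5 10. ]
0.1105 [ 0.5404 -0.0048  0.112 ] [-4.9  0.4 11.1]
0.1097 [ 0.5404 -0.0048  0.1114] [-4.9  0.  12.4]
0.1089 [ 0.5404 -0.0048  0.1108] [-5.5  0.2 14.1]
0.1081 [ 0.5405 -0.0049  0.1107] [-7.5  0.5 16.9]
0.1073 [ 0.5404 -0.0048  0.1106] [-8.6  0.4 21.1]Traceback (most recent call last):
  File "<stdin>", line 11, in <module>
AttributeError: 'float' object has no attribute 'round'
```

Run:
```python
from h import *
C=np.load('C.npy');phi=-.5;z=.1073
for k in range(2,8):
    r.move_pose(np.array([*C,z]),down(phi+np.radians(9*k)));s=r.sense()
    print(9*k,s['tool_pos'].round(4),s['ft_force'].round(1),s['wrist_torque'].round(2),s['q'][5].round(3))
    if abs(s['wrist_torque'][2])>3: break
np.save('z.npy',z);print(s['clock'])
g=grab('scene');h=grab('side');w=grab('wrist');t=[]
for q,k in((g,35),(h,35),(w,80)):
    u,v=map(int,proj(q,[*C,.13]));t.append(cv2.resize(q['img'][v-k:v+k,u-k:u+k],(264,264),interpolation=cv2.INTER_CUBIC))
cv2.imwrite('pics/turn.png',np.hstack(t)[:,:,::-1])
```

```text
18 [ 0.5409 -0.0043  0.1106] [-7.1  1.8 20.6] [0.36 1.3  0.21] 0.096
27 [ 0.5409 -0.0042  0.1107] [-7.2  3.2 20.9] [0.37 1.35 0.18] -0.062
36 [ 0.5409 -0.0043  0.1107] [-7.   2.5 20.8] [0.25 1.3  0.12] -0.219
45 [ 0.5409 -0.0044  0.1107] [-7.9  2.1 19.5] [0.24 1.39 0.17] -0.376
54 [ 0.5409 -0.0044  0.1107] [-8.5  1.5 20. ] [0.2  1.32 0.14] -0.533
63 [ 0.5409 -0.0045  0.1106] [-7.4  1.6 20.8] [0.17 1.3  0.2 ] -0.69
33.6083
```

View pics/turn.png

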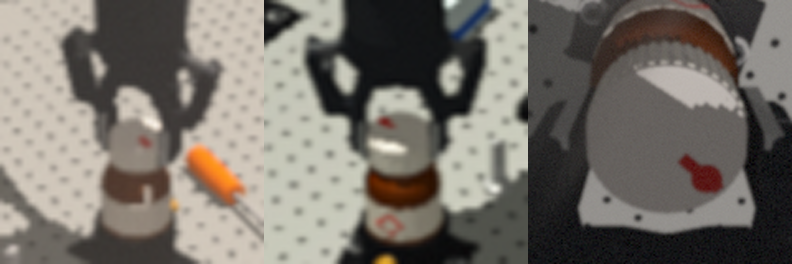

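Run:
```python
from h import *
C=np.load('C.npy')
s=goto([*C,.125],None,.05,1);print(s['tool_pos'].round(4),s['ft_force'].round(1),s['grasp_force'])
assert s['ft_force'][2]>-15
s=goto([*C,.180],None,.08,2);r.sleep(.8);s=r.sense()
print(s['tool_pos'].round(4),s['ft_force'].round(1),s['grasp_force'],s['finger_gap'],s['clock'])
g=grab('scene');h=grab('side');w=grab('wrist');t=[]
for q,k in((g,35),(h,35),(w,80)):
    u,v=map(int,proj(q,[*C,.16]));t.append(cv2.resize(q['img'][v-k:v+k,u-k:u+k],(264,264),interpolation=cv2.INTER_CUBIC))
cv2.imwrite('pics/lift.png',np.hstack(t)[:,:,::-1])
```

```text
[ 0.5399 -0.0048  0.1242] [ 0.1 -0.7 -0.3] 92.67175485379994
[ 0.5412 -0.0049  0.1808] [ 0.6  0.3 -1. ] 92.66040259972215 0.5665177430878487 36.45
```

View pics/lift.png

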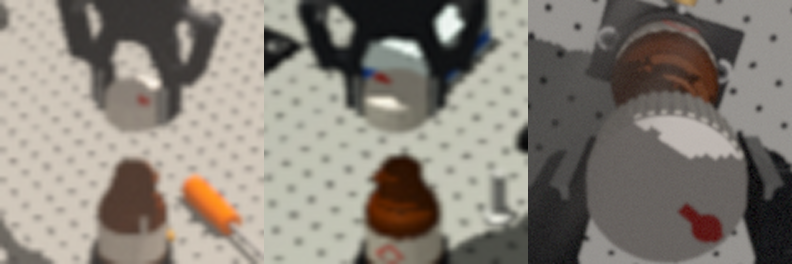

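The cap is off and level, held above the bare neck with about 5 cm of air between them.

```bash
python3 -c "
from h import *
print(r.finish_job())"
```

```text
the job is handed in; nothing more can be done
None
```

The job is handed in at about 36.5 s on the robot's clock: the orange disc is in the round pocket and released (a touch put its top at 26 mm, which is fully home), and the cap is off the bottle, held about 5 cm above its mouth; no verdict was returned.

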